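# Point out the right medicine jar over the window intercom

### The job

Ring the colleague behind the glass by pressing the large round key of the desk intercom, then point at the middle-sized of the three white medicine jars: hold the fingertips two or three centimetres above the centre of its cap, without touching it, for a good two seconds. Then end the call by pressing the intercom's small round key, and draw back. Do not press the bar key, do not point at the other two jars, do not touch or shift the jars, mug, glue stick, mouse, stapler or pen, and grasp nothing.

Things in the scene. Friction and masses are not known exactly. Their poses are not given: they have to be found in the camera images.
- intercom: grey desk intercom, a flat console 130 x 250 x 30 mm (x, y, z), fixed to the desk; origin at the centre of its underside, z up. Three black keys stand on its top, in a row along its own y: the large round call key at y = +75 mm, the long bar key at the middle, the small round end key at y = -75 mm. The two speaker grilles lie on its +x half
- call_key (a joint): travel of the large round call key: 0 released, 0.006 m fully pressed; springs back; goes down vertically, fully down takes about 4 N; it counts as pressed beyond 4 mm
- call_key_top (a point): centre of the top face of the large round call key (42 mm across), 52 mm above the desk when released; the point goes down with the key
- end_key (a joint): travel of the small round end key: 0 released, 0.006 m fully pressed; same spring and behaviour as the call key
- end_key_top (a point): centre of the top face of the small round end key (22 mm across), 52 mm above the desk when released; the point goes down with the key
- bar_key (a joint): travel of the long bar key, 60 x 16 mm, between the two round ones: 0 released, 0.006 m pressed; not to be pressed
- bar_key_top (a point): centre of the top face of the bar key, 50 mm above the desk
- jar_short: the short of the three white plastic screw-cap medicine jars, loose on the desk: round, 56 mm across (all three alike), 60 mm tall; origin at the centre of its underside, z up
- jar_short_top (a point): centre of the top of the short jar's cap, 60 mm above its underside
- jar_middle: the middle-sized of the three white plastic screw-cap medicine jars, loose on the desk: round, 56 mm across (all three alike), 90 mm tall; origin at the centre of its underside, z up
- jar_middle_top (a point): centre of the top of the middle-sized jar's cap, 90 mm above its underside
- jar_tall: the tall of the three white plastic screw-cap medicine jars, loose on the desk: round, 56 mm across (all three alike), 120 mm tall; origin at the centre of its underside, z up
- jar_tall_top (a point): centre of the top of the tall jar's cap, 120 mm above its underside
- mug: blue ceramic mug, 80 mm across, 95 mm tall, with a handle; a bystander; origin at the centre of its underside
- glue_stick: upright glue stick, 27 mm across, 92 mm tall; a bystander; origin at the centre of its underside
- mouse: black computer mouse, 100 x 58 x 34 mm; a bystander; origin at the centre of its underside
- stapler: stapler, 35 x 140 mm, about 62 mm tall; a bystander; origin at the centre of its underside
- pen: lying pen, 140 mm long, 12 mm high; a bystander; origin at the centre of its underside
Mind the look-alikes: they are no part of the job. What is shaped like the jar_short but red is not meant. Leave any green look-alike of the jar_tall alone.

How it is judged:
On the way, in this order (a step that is already met when the one before it is completed fails the run):
1. the large round call key is pressed (value of joint call_key above 0.004 m), for 0.1 s.
2. fingertips dwell above the middle-sized jar's cap: grasp point (19 mm behind the tips) within 22 mm of the cap's centre horizontally, 19 to 70 mm above it, call key released (horizontal distance between the grasp point and jar_middle_top below 0.022 m and z of the grasp point in the frame of jar_middle_top between 0.019 and 0.07 m and value of joint call_key below 0.0015 m), for 1.8 s.
3. the small round end key is pressed (value of joint end_key above 0.004 m), for 0.1 s.
At the end, for the whole second after the job is handed in: all three keys are released (under 1.5 mm), the three jars stand upright within 8 mm of where they were, at rest, and the bystanders are within 20 mm of where they were (value of joint each of call_key, end_key, bar_key below 0.0015 m and distance of each of jar_short, jar_middle, jar_tall from where it was at the start of the episode below 0.008 m and angle between each of jar_short, jar_middle, jar_tall's own z axis and vertical below 0.1 rad and linear speed of each of jar_short, jar_middle, jar_tall below 0.02 m/s and distance of each of mug, glue_stick, mouse, stapler, pen from where it was at the start of the episode below 0.02 m); the robot touches nothing.
It fails at once if the bar key is pressed (beyond 3 mm) (value of joint bar_key above 0.003 m).
It fails at once if both round keys are pressed at once (value of joint each of call_key, end_key above 0.003 m).
It fails at once if a jar is touched, lifted or shifted by more than 8 mm (contact force between any of the fingers, the arm and jar_short above 0.3 N or distance of any of jar_short, jar_middle, jar_tall from where it was at the start of the episode above 0.008 m or contact force between any of the fingers, the arm and jar_middle above 0.3 N or contact force between any of the fingers, the arm and jar_tall above 0.3 N).
It fails at once if the short or tall jar is pointed at: grasp point within 15 mm of its cap's centre horizontally and less than 50 mm above it ((horizontal distance between the grasp point and jar_short_top below 0.015 m and z of the grasp point in the frame of jar_short_top between 0 and 0.05 m) or (horizontal distance between the grasp point and jar_tall_top below 0.015 m and z of the grasp point in the frame of jar_tall_top between 0 and 0.05 m)).
It fails at once if a bystander is touched or shifted by more than 20 mm (contact force between any of the fingers, the arm and mug above 0.3 N or distance of any of mug, glue_stick, mouse, stapler, pen from where it was at the start of the episode above 0.02 m or contact force between any of the fingers, the arm and glue_stick above 0.3 N or contact force between any of the fingers, the arm and mouse above 0.3 N or contact force between any of the fingers, the arm and stapler above 0.3 N or contact force between any of the fingers, the arm and pen above 0.3 N).
It also fails if it takes over 59 s, if anything falls off the work surface, if the arm or the gripper's body presses on something with over 40 N, if the wrist force passes 120 N, or if a joint passes its speed limit or range.

### The arm

A 6-joint arm with a two-finger parallel gripper is mounted at the origin on the work surface. World frame = base frame: x ahead of the robot, y to its left, z up, the work surface at z = 0. Lengths are in m, angles in rad, forces in N, time in s.
With the tool pointing down it reaches from about 0.35 to 0.775 m from the base axis. Payload 7.3 kg.
Tool frame: the origin (TCP) lies midway between the tips of the shut fingers; the grasp point (between the pads) lies 19 mm behind it; z points along the fingers, y is the line along which they close (so a half turn about z gives the same grasp; the last joint's range is limited). The gripper opens to 92 mm and grips with 3 to 60 N. Pads are 19 mm wide; open, the fingers measure 130 mm over their backs; the gripper's body (75 mm by 190 mm) begins 47 mm behind the grasp point.
Start: joints at [-1.308, 0.342, 1.524, -0, 1.275, -0.146], TCP at [0.209, -0.482, 0.227] pointing down, gripper open.
Joint ranges: [-2.53, 2.53], [-0.77, 2.02], [0.04, 2.7], [-1, 4.14], [0.28, 2.66], [-3.11, 3.11]. Speed limits (rad/s): [2.57, 2.57, 3.14, 3.14, 3.14, 3.14].

### API

Orientations are given as [roll, pitch, yaw] about the fixed x, y, z axes, in that order (R = Rz(yaw) Ry(pitch) Rx(roll)).
In Python, from cell import monitor, vision, workorder gives the robot as it stands.
- The arm moves only by the tool move_arm, never from a script. Its argument "rows" is a list of rows, each a list of 5 numbers: the shift along the world's x, y, z in mm, then the turn about the world's z in rad, then the closure, from -1 (fully open) to 1 (shut). A call has 1 to 12 rows; each row shifts and turns the commanded pose from where the row before left it; what a row does not reach is not made up. A row lasts 1/10 s, in which the tool goes at most 50 mm and 8.59 degrees, less where a joint would pass 70% of its speed; a pose out of reach is approached as far as the arm can. A call is refused whole if a number of a shift passes 50 or a number of a turn 0.15, either way. A call with a gripper value outside its range is refused whole. The fingers move at their own pace and stop on an object; "newtons" is the grip in N (left out, the last holds). Time passes only in rows, so rows that do not move let the fingers close. It gives the time, the measured TCP pose, the force, the opening and the grip force at its end, in the units of the state.
- monitor.observe(): the state, without advancing time (a new reading comes with each control period).
- vision.read_camera(name): name is "side" or "top" or "wrist"; returns the picture (420x560x3 uint8, red, green, blue); there is no depth.
- vision.get_calibration(name): a dict with "K" (3x3 intrinsics, pixels), "T" (4x4, takes a point from camera to world coordinates); the wrist camera has in their place "mount" (4x4, takes a point from camera to tool coordinates, whose origin is the TCP and whose axes are the flange's). Camera axes: x right, y up, looking along -z (the intrinsics and any distortion apply to the point x, -y, -z); pixel columns grow to the right and rows downward; lengths in m; the calibration is good to about 2 mm. A picture is of the moment at which its call begins: read the wrist's pose just before it. get_calibration takes no time and is no camera call.
- workorder.hand_in(): hands the job in; it is judged then, once.
The state is a dict: "time": time; "qpos": joint angles; "qvel": joint speeds; "joint_efforts": joint torques, N m; "tool_pos": TCP position; "tool_rot": TCP orientation; "contact_force": force on the tool from outside, world axes, zero at the start; "torque": the same for the moment, N m; "opening": finger opening in m; "grip_force": force on a finger pad.
Only numpy, scipy, OpenCV 4.12 (cv2) and the standard library are available. Lean on these libraries where they do the work, as an engineer would, in place of code of your own. Each camera call takes 0.05 s, during which the arm holds its last target. There are 200 camera calls.

## Working session

There is one attempt and no reset: what is moved stays moved. The work goes in short steps, Python scripts to look and compute and a tool call to move; the robot and the scene stay as the last step left them, time stands still between calls to the robot, and variables do not carry over. Pictures are saved under pics/ and viewed, at most 10 in all, crops included, and the job is handed in when it is done.

Besides the shell and the picture viewer there is one more tool, called after "Call:" in YAML: its name, and indented under it one key for each argument. move_arm: Moves the arm, as the interface text tells. Its arguments: {"type":"object","properties":{"rows":{"type":"array","items":{"type":"array","items":{"type":"number"}}},"newtons":{"type":"number"}},"required":["rows"]}

```bash
mkdir -p pics
python3 - <<'E'
from cell import monitor, vision
import cv2,json
s=monitor.observe();print(s['time'],s['tool_pos'],s['tool_rot'],s['opening'])
for n in ("top","side"):
    im=vision.read_camera(n);cv2.imwrite(f"pics/{n}0.png",cv2.cvtColor(im,cv2.COLOR_RGB2BGR))
for n in ("top","side","wrist"):print(vision.get_calibration(n))
E
```

```text
0.0 [ 0.20859469 -0.48131281  0.22604886] [-3.14004856e+00 -2.17399663e-04  4.08801026e-01] 0.09192063119588799
{'K': array([[455.49310239,   0.        , 273.17006675],
       [  0.        , 455.49310239, 208.49879155],
       [  0.        ,   0.        ,   1.        ]]), 'T': array([[ 0.00381376,  0.99834721, -0.05734373,  0.46811201],
       [-0.99994846,  0.00326778, -0.00961203,  0.0300818 ],
       [-0.00940875,  0.05737743,  0.99830822,  0.97803586],
       [ 0.        ,  0.        ,  0.        ,  1.        ]])}
{'K': array([[403.17213906,   0.        , 279.42141566],
       [  0.        , 403.17213906, 206.00987341],
       [  0.        ,   0.        ,   1.        ]]), 'T': array([[-0.90251371,  0.275489  , -0.33102086,  0.26446539],
       [-0.4305397 , -0.55891389,  0.70869657,  0.58036505],
       [ 0.01022595,  0.78212599,  0.6230364 ,  0.6052084 ],
       [ 0.        ,  0.        ,  0.        ,  1.        ]])}
{'K': array([[289.27324157,   0.        , 289.1597365 ],
       [  0.        , 289.27324157, 207.37416714],
       [  0.        ,   0.        ,   1.        ]]), 'mount': array([[-8.23783522e-04,  9.66072249e-01,  2.58270657e-01,
         6.87931060e-02],
       [ 9.99999634e-01,  7.36677423e-04,  4.34039267e-04,
         2.03493262e-04],
       [ 2.29051129e-04,  2.58270920e-01, -9.66072502e-01,
        -1.56901323e-01],
       [ 0.00000000e+00,  0.00000000e+00,  0.00000000e+00,
         1.00000000e+00]])}
```

View pics/top0.png

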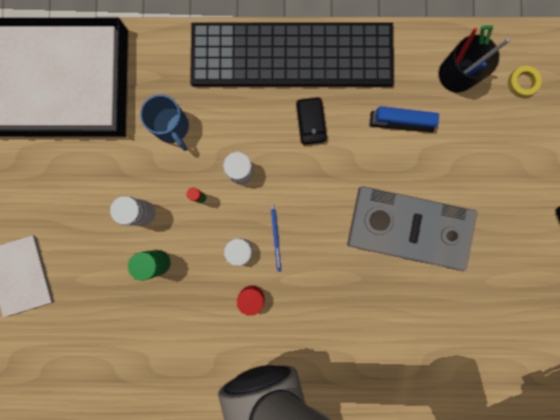

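View pics/side0.png

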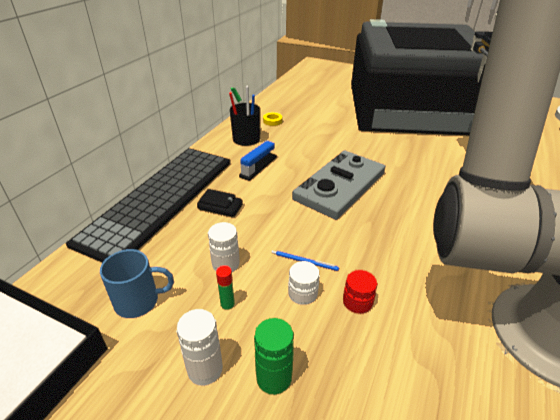

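The top view shows three white jars, at (126,211), (238,166) and (238,252). The red look-alike is at (251,300), the green one at (149,265) and the glue stick at (194,194). The intercom has its large round key at (379,220), the bar at (415,229) and the small key at (452,236). The side view shows the white jars tall at (200,345), middle at (223,247) and short at (304,283). I'll check close crops next.

```bash
cat > h.py <<'E'
import numpy as np
from cell import vision
def ray(n,u,v):
    c=vision.get_calibration(n);K,T=c['K'],c['T']
    d=np.linalg.solve(K,[u,v,1.])*[1,-1,-1]
    return T[:3,3],T[:3,:3]@d
def at(n,u,v,z):
    o,d=ray(n,u,v);return o+d*(z-o[2])/d[2]
def proj(n,p):
    c=vision.get_calibration(n);q=np.linalg.inv(c['T'])@np.r_[p,1]
    q=c['K']@(q[:3]*[1,-1,-1]);return q[:2]/q[2]
E
python3 - <<'E'
import cv2,numpy as np
t=cv2.imread('pics/top0.png');s=cv2.imread('pics/side0.png')
a=cv2.resize(t[140:280,210:490],None,fx=2.85,fy=2.85,interpolation=cv2.INTER_CUBIC)
cv2.imwrite('pics/c1.png',a)
b=cv2.resize(s[140:310,190:390],None,fx=3.5,fy=3.5,interpolation=cv2.INTER_CUBIC)
cv2.imwrite('pics/c2.png',b)
from h import *
for n,u,v,z in [('tall',126,211,.12),('mid',238,166,.09),('short',238,252,.06),('call',379,220,.052),('bar',415,229,.05),('end',452,236,.052)]:
    p=at('top',u,v,z);print(n,p.round(4),proj('side',p).round(1))
E
```

```text
tall [0.5117 0.3168 0.12  ] [198.5 321.9]
mid [0.6025 0.1081 0.09  ] [223.2 230.1]
short [0.4331 0.1093 0.06  ] [304.3 270.5]
call [ 0.4986 -0.1758  0.052 ] [325.1 183.1]
bar [ 0.4807 -0.249   0.05  ] [342.1 170.4]
end [ 0.4668 -0.3228  0.052 ] [356.3 157. ]
```

View pics/c1.png

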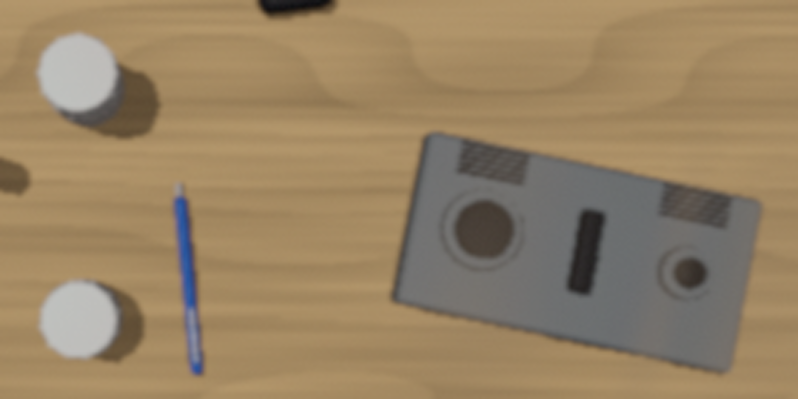

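View pics/c2.png

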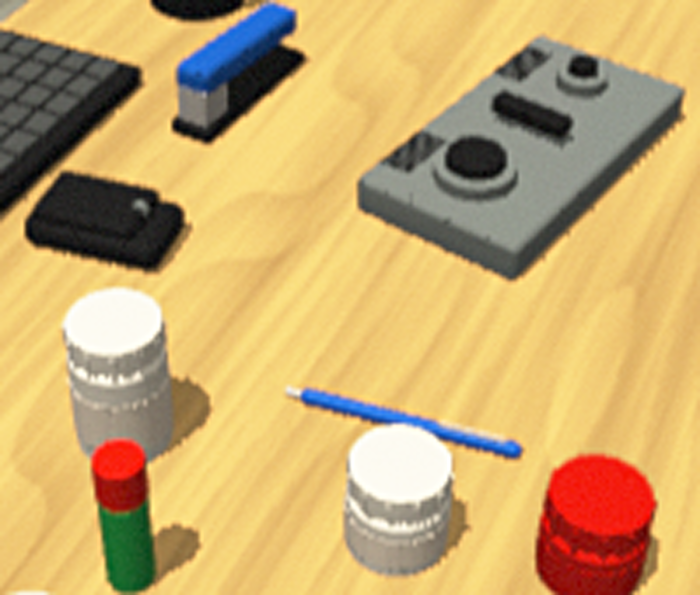

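The choice is confirmed: the middle jar is at top (237.4,165.3) and side (222.6,231). The call key's large dark disc is at top (380.2,220.4) and the end key at (452.1,235.4). The side projections agree within 2 px and the keys measure 150 mm apart, as specified. I'll shut the fingers and go above the call key.

Call:
move_arm:
  rows:
    - [0,0,0,0,1]
    - [29,30,0,0,1]
    - [29,30,0,0,1]
    - [29,30,0,0,1]
    - [29,30,0,0,1]
    - [29,30,0,0,1]
    - [29,30,0,0,1]
    - [29,30,0,0,1]
    - [29,30,0,0,1]
    - [29,30,0,0,1]
    - [28,33,0,0,1]
    - [0,0,0,0,1]
  newtons: 5

```text
time: 1.3
tool_pos: [0.5001, -0.1749, 0.2264]
tool_rot: [-3.141, -0.001, 0.414]
contact_force: [0.4, -0.7, -0.1]
opening: 0.002
grip_force: 0.0
```

Call:
move_arm:
  rows:
    - [-2,-3,-40,0,1]
    - [0,0,-40,0,1]
    - [0,0,-40,0,1]
    - [0,0,-30,0,1]
    - [0,0,0,0,1]
    - [0,0,0,0,1]

```text
time: 1.9
tool_pos: [0.4957, -0.1822, 0.0772]
tool_rot: [-3.141, 0.0, 0.408]
contact_force: [-0.3, -0.4, 0.1]
opening: 0.0006
grip_force: 0.0
```

Run:
```python
from cell import monitor, vision
import cv2,numpy as np
s=monitor.observe();print(s['time'],s['tool_pos'])
from h import *
a=cv2.cvtColor(vision.read_camera('wrist'),cv2.COLOR_RGB2BGR)
b=cv2.cvtColor(vision.read_camera('side'),cv2.COLOR_RGB2BGR)
b=cv2.resize(b[110:250,240:427],(560,420),interpolation=cv2.INTER_CUBIC)
cv2.imwrite('pics/w1.png',cv2.resize(np.hstack([a,b]),(800,300),interpolation=cv2.INTER_AREA))
```

```text
1.9 [ 0.49565503 -0.1822449   0.07716656]
```

View pics/w1.png

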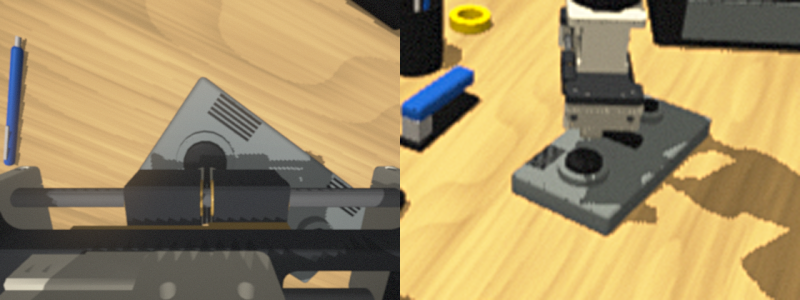

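The wrist view has the finger pair at (207,200), with the call key's disc just ahead at (207,155). In the side view the tips, near (603,137), seem to stand behind the key at (582,160). I'll check that numerically.

Run:
```python
from h import *
from scipy.spatial.transform import Rotation as R
import cv2
c=lambda q:(400+(q[0]-240)/187*400,(q[1]-110)/140*300)
print('tcp side',c(proj('side',[.4957,-.1822,.0772])),'key',c(proj('side',[.498,-.178,.052])))
for k,z in((np.array([.498,-.178,.052]),0),(np.array([.4957,-.1822,.0772]),0)):
  cw=vision.get_calibration('wrist')
  T=np.eye(4);T[:3,:3]=R.from_euler('xyz',[-3.141,0,.408]).as_matrix();T[:3,3]=[.4957,-.1822,.0772]
  q=np.linalg.inv(T@cw['mount'])@np.r_[k,1];q=cw['K']@(q[:3]*[1,-1,-1]);print('wrist',q[:2]/q[2]/1.4)
b=cv2.cvtColor(vision.read_camera('side'),cv2.COLOR_RGB2BGR)
b=cv2.resize(b[140:215,290:390],(800,600),interpolation=cv2.INTER_CUBIC)
cv2.imwrite('pics/s2.png',b)
```

```text
tcp side (np.float64(588.4592465200129), np.float64(135.4634474837067)) key (np.float64(583.2726576153376), np.float64(155.7424484362061))
wrist [203.29192219 165.04042218]
wrist [206.41229426 179.76714578]
```

View pics/s2.png

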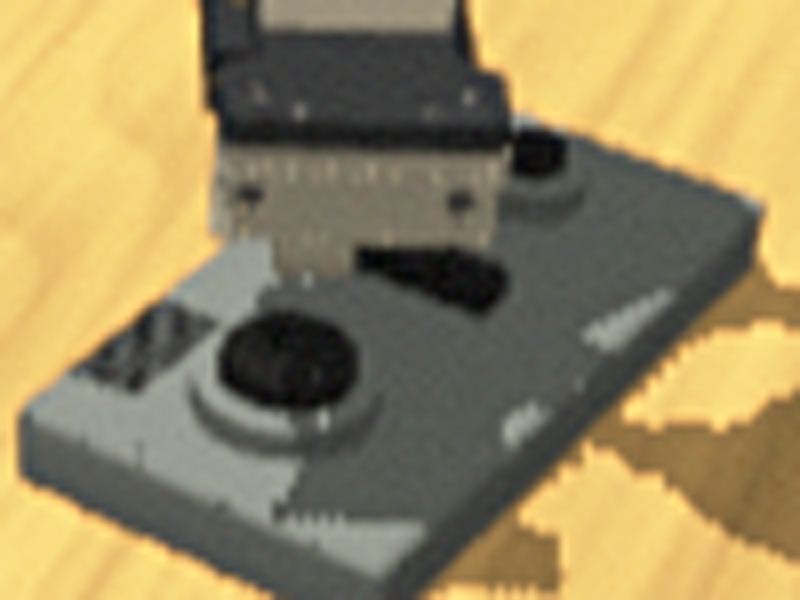

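The tips project to (305,266) in this crop and appear at (315,275), so the arm's pose is consistent; the wide block is the gripper body, nearer the camera. I'll correct by (+2,+4) mm and press.

Call:
move_arm:
  rows:
    - [2,4,-10,0,1]
    - [0,0,-10,0,1]
    - [0,0,-5,0,1]
    - [0,0,-5,0,1]
    - [0,0,0,0,1]
    - [0,0,0,0,1]

```text
time: 2.65
tool_pos: [0.4974, -0.1774, 0.0466]
tool_rot: [-3.141, 0.0, 0.409]
contact_force: [-1.8, 2.0, 4.2]
opening: 0.0005
grip_force: 1.8
```

Call:
move_arm:
  rows:
    - [0,0,-1,0,1]
    - [0,0,0,0,1]
    - [0,0,0,0,1]

```text
time: 2.95
tool_pos: [0.4976, -0.1775, 0.0462]
tool_rot: [-3.141, 0.0, 0.409]
contact_force: [-2.7, 3.0, 7.0]
opening: 0.0002
grip_force: 4.2
```

The key is bottomed, with force rising past 4 N. Now I'll lift and travel above the middle jar, staying high.

Call:
move_arm:
  rows:
    - [0,0,10,0,1]
    - [0,0,48,0,1]
    - [0,0,48,0,1]
    - [0,0,48,0,1]
    - [15,41,0,0,1]
    - [15,41,0,0,1]
    - [15,41,0,0,1]
    - [15,41,0,0,1]
    - [15,41,0,0,1]
    - [15,41,0,0,1]
    - [15,40,0,0,1]
    - [0,0,0,0,1]

```text
time: 4.15
tool_pos: [0.6037, 0.1129, 0.1996]
tool_rot: [-3.141, -0.002, 0.414]
contact_force: [0.5, -1.0, -0.3]
opening: 0.0004
grip_force: 0.0
```

Call:
move_arm:
  rows:
    - [0,0,0,0,1]
    - [0,0,0,0,1]

```text
time: 4.35
tool_pos: [0.6025, 0.1072, 0.1997]
tool_rot: [3.141, 0.0, 0.408]
contact_force: [-0.2, -0.3, 0.3]
opening: 0.0006
grip_force: 0.0
```

Call:
move_arm:
  rows:
    - [0,2,-30,0,1]
    - [0,0,-30,0,1]
    - [0,0,-15,0,1]
    - [0,0,-10,0,1]
    - [0,0,0,0,1]

```text
time: 4.85
tool_pos: [0.6021, 0.109, 0.1138]
tool_rot: [-3.141, 0.002, 0.407]
contact_force: [-0.4, -0.1, -0.1]
opening: 0.0003
grip_force: 0.0
```

Run:
```python
from cell import monitor, vision
import cv2
from h import *
s=monitor.observe();print(s['time'],s['tool_pos'])
c=lambda q:(q-[180,170])*8
print(c(proj('side',s['tool_pos'])),c(proj('side',[.603,.109,.09])))
b=cv2.cvtColor(vision.read_camera('side'),cv2.COLOR_RGB2BGR)
cv2.imwrite('pics/s3.png',cv2.resize(b[170:245,180:280],(800,600),interpolation=cv2.INTER_CUBIC))
```

```text
4.85 [0.60209486 0.10897393 0.11379106]
[337.35526783 407.61431145] [341.86844477 482.51073426]
```

View pics/s3.png

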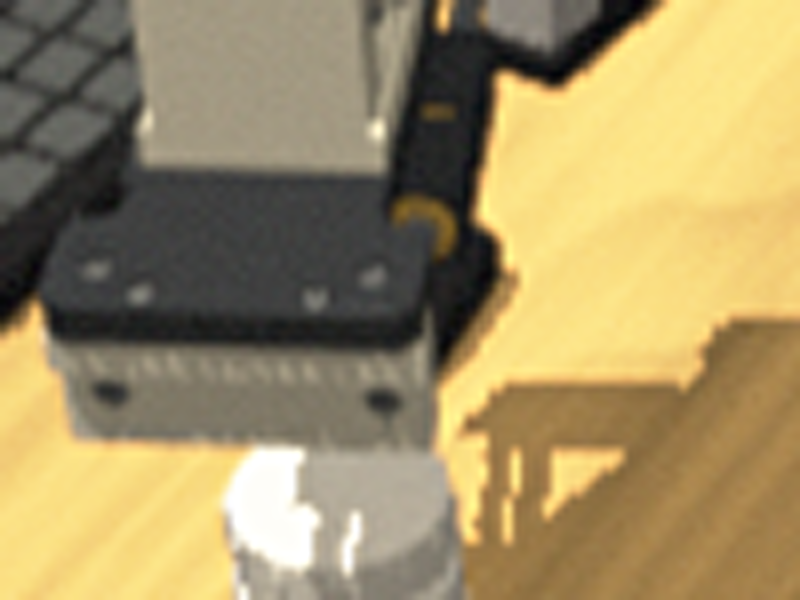

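Call:
move_arm:
  rows:
    - [0,0,0,0,1]
    - [0,0,0,0,1]
    - [0,0,0,0,1]
    - [0,0,0,0,1]
    - [0,0,0,0,1]
    - [0,0,0,0,1]
    - [0,0,0,0,1]
    - [0,0,0,0,1]
    - [0,0,0,0,1]
    - [0,0,0,0,1]
    - [0,0,0,0,1]
    - [0,0,0,0,1]

```text
time: 6.1
tool_pos: [0.6027, 0.1103, 0.1147]
tool_rot: [3.142, 0.0, 0.409]
contact_force: [0.6, -0.6, 0.4]
opening: 0.0005
grip_force: 0.0
```

Call:
move_arm:
  rows:
    - [0,0,0,0,1]
    - [0,0,0,0,1]
    - [0,0,0,0,1]
    - [0,0,0,0,1]
    - [0,0,0,0,1]
    - [0,0,0,0,1]
    - [0,0,0,0,1]
    - [0,0,0,0,1]
    - [0,0,0,0,1]
    - [0,0,0,0,1]
    - [0,0,0,0,1]
    - [0,0,0,0,1]

```text
time: 7.3
tool_pos: [0.6027, 0.1103, 0.1147]
tool_rot: [3.142, 0.0, 0.409]
contact_force: [-0.4, 0.4, 0.7]
opening: 0.0002
grip_force: 0.0
```

The cap, spanning 228 to 455, is centred at column 341 as predicted. The tips are hidden behind the gripper body, but the pose puts them about 25 mm above the cap, and the dwell lasted 2.4 s. Next is the end key.

Call:
move_arm:
  rows:
    - [0,0,45,0,1]
    - [0,0,45,0,1]
    - [-14,-43,0,0,1]
    - [-14,-43,0,0,1]
    - [-14,-43,0,0,1]
    - [-14,-43,0,0,1]
    - [-14,-43,0,0,1]
    - [-14,-43,0,0,1]
    - [-14,-43,0,0,1]
    - [-14,-43,0,0,1]
    - [-12,-44,0,0,1]
    - [-12,-45,0,0,1]

```text
time: 8.5
tool_pos: [0.466, -0.3244, 0.205]
tool_rot: [3.141, -0.0, 0.409]
contact_force: [1.2, 0.1, 0.4]
opening: 0.0005
grip_force: 0.0
```

Call:
move_arm:
  rows:
    - [0,0,0,0,1]
    - [0,0,0,0,1]
    - [0,0,0,0,1]

```text
time: 8.8
tool_pos: [0.4669, -0.3217, 0.2047]
tool_rot: [-3.141, -0.0, 0.41]
contact_force: [0.3, -0.2, 0.3]
opening: 0.0005
grip_force: 0.0
```

Call:
move_arm:
  rows:
    - [0,-1,-45,0,1]
    - [0,0,-45,0,1]
    - [0,0,-35,0,1]
    - [0,0,-10,0,1]
    - [0,0,0,0,1]
    - [0,0,0,0,1]

```text
time: 9.4
tool_pos: [0.468, -0.3239, 0.0715]
tool_rot: [3.139, -0.001, 0.41]
contact_force: [0.2, 0.2, 0.1]
opening: 0.0004
grip_force: 0.0
```

Run:
```python
from cell import monitor, vision
import cv2
from h import *
s=monitor.observe();print(s['time'],s['tool_pos'])
c=lambda q:(q-[310,120])*8
print(c(proj('side',s['tool_pos'])),c(proj('side',[.4667,-.323,.052])))
b=cv2.cvtColor(vision.read_camera('side'),cv2.COLOR_RGB2BGR)
cv2.imwrite('pics/s4.png',cv2.resize(b[120:195,310:410],(800,600),interpolation=cv2.INTER_CUBIC))
```

```text
9.4 [ 0.46801646 -0.32393816  0.07154502]
[375.72835372 241.46306991] [370.98731622 295.76227427]
```

View pics/s4.png

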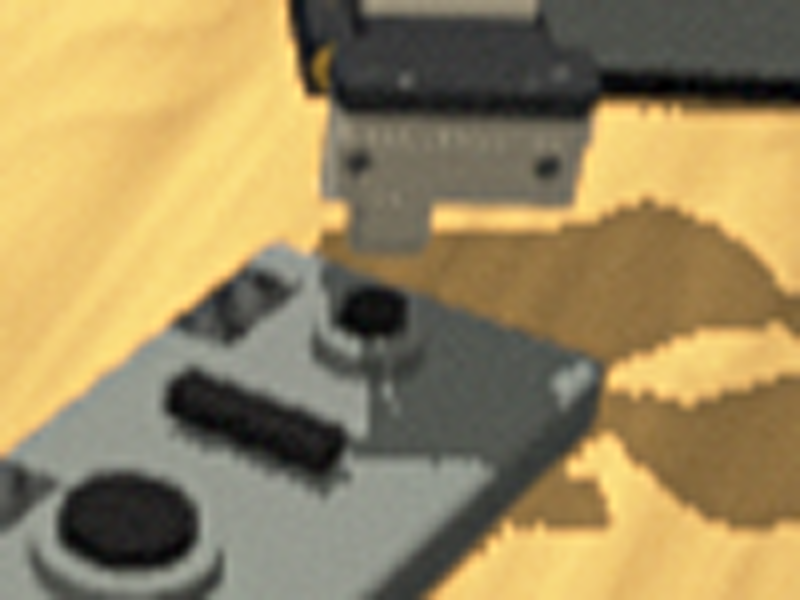

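The tip is at (390,250), directly above the small key's disc at (372,311) and well clear of the bar at (255,420). I'll press it.

Call:
move_arm:
  rows:
    - [-1,1,-8,0,1]
    - [0,0,-8,0,1]
    - [0,0,-5,0,1]
    - [0,0,-5,0,1]
    - [0,0,0,0,1]
    - [0,0,0,0,1]
    - [0,0,0,0,1]

```text
time: 10.15
tool_pos: [0.4658, -0.3228, 0.0459]
tool_rot: [3.14, -0.0, 0.409]
contact_force: [-4.6, 4.5, 19.8]
opening: 0.0002
grip_force: 10.0
```

The end key is bottomed at 19.8 N. I'll release and draw back.

Call:
move_arm:
  rows:
    - [0,0,10,0,1]
    - [0,0,40,0,1]
    - [0,0,45,0,1]
    - [0,0,45,0,1]
    - [0,0,35,0,1]
    - [-40,-25,0,0,1]
    - [-40,-25,0,0,1]
    - [-40,-25,0,0,1]
    - [-40,-25,0,0,1]
    - [0,0,0,0,1]
    - [0,0,0,0,1]
    - [0,0,0,0,1]

```text
time: 11.35
tool_pos: [0.3064, -0.4222, 0.2186]
tool_rot: [-3.141, -0.0, 0.409]
contact_force: [0.2, 0.7, 0.4]
opening: 0.0005
grip_force: 0.0
```

Run:
```python
from cell import monitor, vision
import cv2
s=monitor.observe();print(s['time'],s['tool_pos'],s['contact_force'])
cv2.imwrite('pics/top9.png',cv2.cvtColor(vision.read_camera('top'),cv2.COLOR_RGB2BGR))
```

```text
11.35 [ 0.30641137 -0.42223569  0.21856797] [0.24685651 0.67591321 0.37696232]
```

View pics/top9.png

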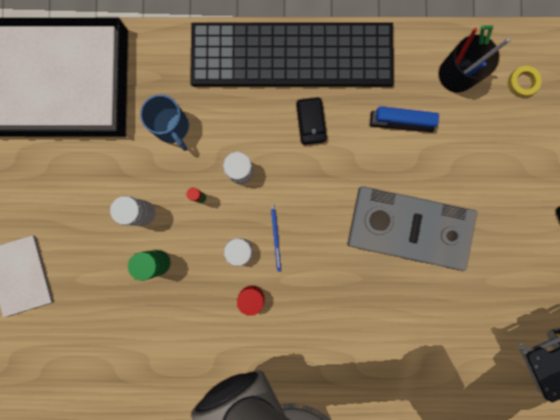

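Everything is where it was: jars at (126,211), (238,166) and (238,252), with the arm clear at lower right. Handing in.

```bash
python3 -c "
from cell import workorder
print(workorder.hand_in())"
```

```text
the job is handed in; nothing more can be done
None
```

I pressed the call key, held the fingertips about 25 mm above the middle jar's cap for 2.4 s, pressed the end key, drew back with nothing visibly moved, and handed the job in; no verdict came back.

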